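Top up the bike's air tank: valve, treadle, valve

ROBOT

A 6-joint arm with a two-finger parallel gripper is mounted at the origin on the work surface. World frame = base frame: x ahead of the robot, y to its left, z up, the work surface at z = 0. Lengths are in m, angles in degrees, forces in N, time in s.
With the tool pointing down it reaches from about 0.4 to 0.825 m from the base axis. Payload 7 kg.
Tool frame: the origin (TCP) lies at the very end of the fingers, on their centre line; the grasp point (between the pads) lies hold_point_z behind it (hold_point_z is the distance from the TCP to the grasp point, in m); z points along the fingers, y is the direction in which the jaws open and shut (so a half turn about z gives the same grasp; the last joint's range is limited). The gripper opens to 88 mm and grips with 3 to 60 N. Pads are 19 mm wide; open, the fingers measure 130 mm over their backs; the gripper's body (78 mm by 193 mm) begins 47 mm behind the grasp point.
Start: joints at [81.939, 20.546, 0.682, 0, -70.136, -16.507], TCP at [0.281, 0.614, 0.227] pointing down, gripper open.
Joint ranges: [-176.03, 176.03], [-82.01, 121.73], [-58.28, 71.71], [-173.87, 95.51], [-174.79, -0.11], [-173.66, 173.66]. Speed limits (degrees/s): [136.94, 136.94, 172.46, 180, 180, 180].

INTERFACE

Orientations are given as [roll, pitch, yaw] about the fixed x, y, z axes, in that order (R = Rz(yaw) Ry(pitch) Rx(roll)).
In Python, from plant import get_obs, snapshot, close_job, hold_point_z gives the robot as it stands. The module is installed in compiled form; this text tells all that it offers.
- The arm moves only by the tool jog_arm, never from a script. Its argument "commands" is a list of rows, each a list of 4 numbers: the shift along the world's x, y, z in mm, then the turn about the world's z in degrees. In form: [[x, y, z, turn], ...]. A call has exactly 10 rows; each row shifts and turns the commanded pose from where the row before left it; what a row does not reach is not made up. A row lasts 1/12 s, in which the tool goes at most 41.7 mm and 7.16 degrees, less where a joint would pass 70% of its speed; a pose out of reach is approached as far as the arm can. A call is refused whole if a number of a shift passes 41.7 or a number of a turn 7.16, either way. A call with a gripper value outside its range is refused whole. "fingers" is the finger opening in mm, from 0 to 87.6, set as the call begins (left out, the last holds). The fingers move at their own pace and stop on an object; the grip force is fixed at half the most. Time passes only in rows, so rows that do not move let the fingers close, or fill a call up. It gives the time, the measured TCP pose, the force and the opening at its end, in the units of the state.
- get_obs(): the state, without advancing time (a new reading comes with each control period).
- snapshot(name): name is "scene" or "top" or "wrist"; returns a dict with "image" (480x640x3 uint8, red, green, blue), "fov_y" (degrees; the focal length in pixels is half the picture's height over the tangent of half this angle, whatever the lens; pixels are square), "cx", "cy" (the principal point, pixels), "dist_coeffs" ([k1, k2, p1, p2, k3] as OpenCV has them; the pictures are not rectified), "rvec" (rotation vector, rad) and "tvec" (3), from world to camera coordinates, as OpenCV has them; the wrist camera has in their place "mount" (4x4, takes a point from camera to tool coordinates, whose origin is the TCP and whose axes are the flange's). Camera axes: x right, y down, z forward; pixel columns grow to the right and rows downward; lengths in m; the calibration is good to about 2 mm. A picture is of the moment at which its call begins: read the wrist's pose just before it. There is no depth.
- close_job(): hands the job in, once; it reports no verdict.
The state is a dict: "clock": time; "joint_pos": joint angles; "qvel": joint speeds; "tau": joint torques, N m; "tool_pos": TCP position; "orientation": TCP orientation; "force": force on the tool from outside, world axes, zero at the start; "moment": the same for the moment, N m; "opening": finger opening in m.
Only numpy, scipy, OpenCV 4.12 (cv2) and the standard library are available. Lean on these libraries where they do the work, as an engineer would, in place of code of your own. Each camera call takes 0.05 s, during which the arm holds its last target.

TASK

Top up the little air tank: turn the tilted quarter-turn handle fully open, until you feel its stop (its rubber-mounted stem gives a little), then tread the pump pedal all the way down to its stop, without slamming it, and hold it there for a good second. Let the pedal come all the way up, then turn the handle back fully closed against its other stop and let go. Never press the pedal unless the valve is open, and leave the toys, tool box and cup where they are.

Things in the scene. Friction and masses are not known exactly. Their poses are not given: they have to be found in the camera images.
- rig: Fixed air rig. Origin: centre of the underside of its plywood base, 280 (x) x 430 (y) x 18 mm; z up, -x towards the robot. In rig mm: grey air tank, 110 across, 220 long along x, axis at y -165, z 85, dial on top to z 153; steel pipe along y at x 0, z 85; brass valve in the pipe at y -40, its stem leaning 0.50 rad from vertical towards +x; treadle pump at y 150.
- valve_grip (a point): Centre of the valve's aluminium T handle, on the turning axis, at rig (38, -40, 155) mm: a bar 90 mm long, 16 wide, 26 tall, on a 15 mm thick neck free for 30 mm below it. Site z runs up along the leaning stem (turning axis); x runs along the bar and turns with it. To grip, point the fingers down along the stem and close across the 16 mm. Turning takes 0.5 N m.
- valve (a joint): Angle of the T handle in its stem housing, rad, about the stem (point z), positive counterclockwise from above: 0 = closed stop, bar square across the pipe; 1.571 = open stop, bar in line with it. It stays where left. The housing sits in a rubber bush and twists along with the handle, springing back on release, so the hand must turn clearly past a quarter turn, until the stop is felt.
- pedal_pad (a point): Point on top of the pedal's ribbed rubber pad, on its midline, 145 mm from the hinge, 30 mm from the free end. The pedal, a steel plate 175 x 84 mm, is hinged along y at rig (85, 150, 80) mm; its raised free end points to the robot. This point is at rig (-46, 150, 143) mm with the pedal up and about (-60, 150, 90) mm with it fully down.
- pedal (a joint): Angle of the pedal, rad: 0 = up (a spring brings it back), 0.38 = down on its stop. Pushing straight down at pedal_pad takes about 3 N to start and 10 to 12 N to reach the stop.
- truck: Loose red plastic toy dump truck, 190 x 100 x 106 mm, a bystander. Origin: centre of its underside.
- hat: Loose yellow plastic toy hard hat, brim 176 mm across, 93 mm tall, a bystander. Origin: centre of its underside.
- toolbox: Loose grey plastic tool box with a black snap clasp, 124 x 204 x 128 mm with its handle, a bystander. Origin: centre of its underside.
- cup: Loose aluminium cup, 80 mm across, 90 mm tall, a bystander. Origin: centre of its underside.

How it is judged (in metres and radians):
On the way, in this order (a step that is already met when the one before it is completed fails the run):
1. the handle is turned fully open (within 0.06 rad of its open stop) with the pedal up (value of joint valve above 1.51 rad and value of joint pedal below 0.06 rad), for 0.2 s.
2. the pedal is down on its stop (within 0.025 rad) for 0.9 s with the valve open (value of joint valve above 1.51 rad and value of joint pedal above 0.355 rad), for 0.9 s.
3. the pedal is all the way up again, valve still open (value of joint valve above 1.51 rad and value of joint pedal below 0.03 rad), for 0.2 s.
4. the handle is turned fully closed (within 0.06 rad of its closed stop) (value of joint valve below 0.06 rad), for 0.2 s.
At the end, for the whole second after the job is handed in: The handle rests within 0.06 rad of its closed stop, the pedal is up (within 0.03 rad), and truck, hat, tool box and cup are within 30 mm of where they started (value of joint valve below 0.06 rad and value of joint pedal below 0.03 rad and distance of each of truck, hat, toolbox, cup from where it was at the start of the episode below 0.03 m); the robot touches nothing.
It fails at once if the pedal is pressed (over 0.1 rad) while the valve is not open (under 1.4 rad) (value of joint pedal above 0.1 rad and value of joint valve below 1.4 rad).
It fails at once if the pedal is slammed: the robot pushes on it with over 60 N (contact force between the arm and pedal above 60 N).
It fails at once if a bystander is moved by over 30 mm (distance of any of truck, hat, toolbox, cup from where it was at the start of the episode above 0.03 m).
It also fails if it takes over 67 s, if anything falls off the work surface, if the arm or the gripper's body presses on something with over 40 N, if the wrist force passes 120 N, or if a joint passes its speed limit or range.

## Working session

There is one attempt and no reset: what is moved stays moved. The work goes in short steps, Python scripts to look and compute and a tool call to move; the robot and the scene stay as the last step left them, time stands still between calls to the robot, and variables do not carry over. Pictures are saved under pics/ and viewed, and the job is handed in when it is done.

Besides the shell and the picture viewer there is one more tool, called after "Call:" by a JSON object that holds its "op" and its "data", one argument or row to a line. jog_arm: Moves the arm, as the interface text tells. Its arguments: {"type":"object","properties":{"commands":{"type":"array","items":{"type":"array","items":{"type":"number"}}},"fingers":{"type":"number"}},"required":["commands"]}

```bash
mkdir -p pics; python3 - <<'E'
from plant import *
import cv2,json
print(get_obs(), hold_point_z)
for n in("scene","top","wrist"):
    s=snapshot(n); cv2.imwrite(f"pics/{n}0.png",s["image"][:,:,::-1]); print(n,{k:v for k,v in s.items() if k!="image"})
E
```

```text
{'clock': 0.0, 'joint_pos': array([ 8.19390098e+01,  2.05915189e+01,  6.33934497e-01, -2.08500954e-02,
       -7.01349365e+01, -1.65064930e+01]), 'qvel': array([ 0.06552324,  0.08471548, -0.0281827 , -0.02186591, -0.03922397,
       -0.03550573]), 'tau': array([ 5.09600013e-04, -5.82728112e+01,  2.93059874e+01,  6.99730039e+00,
        6.95429437e-03, -1.84238720e-04]), 'tool_pos': array([0.28046294, 0.61344174, 0.22562066]), 'orientation': array([ 1.79905723e+02, -7.49746078e-03, -2.45745779e+01]), 'force': array([-0.6712799 , -0.1725686 , -0.26255319]), 'moment': array([-0.02521359, -0.01748702,  0.0077974 ]), 'opening': 0.0876791621319825} 0.0188
scene {'fov_y': 43.36821767721207, 'cx': 323.6917680934867, 'cy': 247.36380265874178, 'dist_coeffs': array([-0.20022677,  0.        ,  0.        ,  0.        ,  0.        ]), 'rvec': array([ 2.05975911,  1.07130008, -0.49642707]), 'tvec': array([-0.31291192, -0.20535143,  1.99405417])}
top {'fov_y': 50.559479019961394, 'cx': 319.88343126388594, 'cy': 232.40127225851242, 'dist_coeffs': array([-0.0291373,  0.       ,  0.       ,  0.       ,  0.       ]), 'rvec': array([ 2.06650907, -2.15429127,  0.22681935]), 'tvec': array([0.01086571, 0.53865722, 1.33532635])}
wrist {'fov_y': 60.18398308082764, 'cx': 309.805946536571, 'cy': 241.82521460352424, 'dist_coeffs': array([0.00959774, 0.        , 0.        , 0.        , 0.        ]), 'mount': array([[-3.62061086e-04, -9.66847925e-01, -2.55352616e-01,
         6.92950958e-02],
       [ 9.99999796e-01, -4.84335891e-04,  4.15966517e-04,
        -6.52796978e-04],
       [-5.25852800e-04, -2.55352414e-01,  9.66847903e-01,
        -1.59791027e-01],
       [ 0.00000000e+00,  0.00000000e+00,  0.00000000e+00,
         1.00000000e+00]])}
```

View pics/scene0.png

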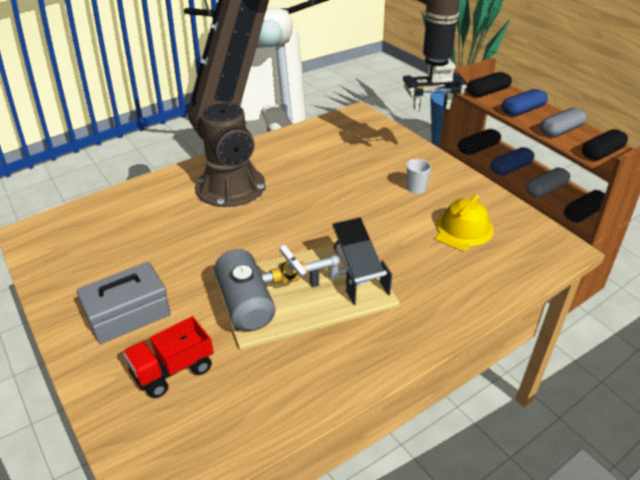

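View pics/top0.png

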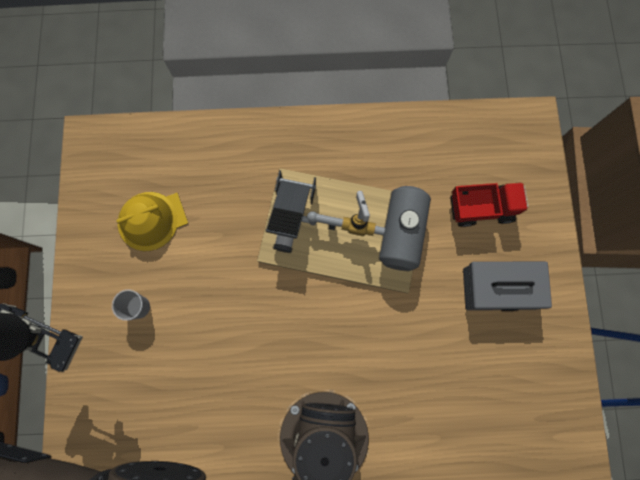

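View pics/wrist0.png

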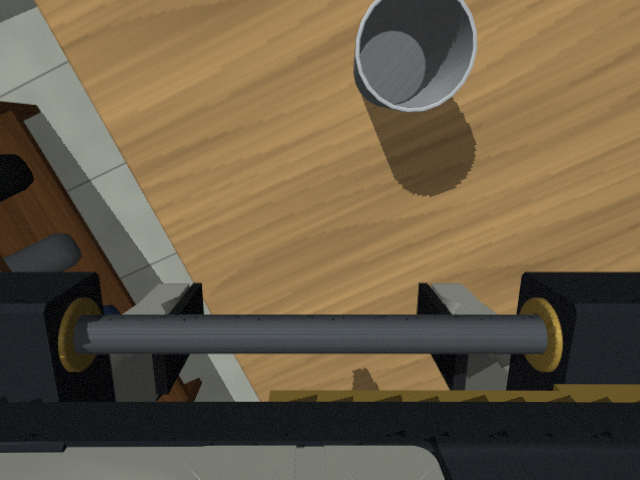

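The scene and top views show the rig near image centre (top: base about (258–430, 172–290)). The tank is right, the pedal left, and the handle near (363,205). I'll zoom in to pick base corners.

```bash
python3 - <<'E'
import cv2
a=cv2.imread("pics/top0.png")[150:310,240:450]; cv2.imwrite("pics/topz.png",cv2.resize(a,(788,600),interpolation=cv2.INTER_CUBIC))
a=cv2.imread("pics/scene0.png")[200:360,200:410]; cv2.imwrite("pics/scz.png",cv2.resize(a,(788,600),interpolation=cv2.INTER_CUBIC))
E
```

```text
(no output)
```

View pics/topz.png

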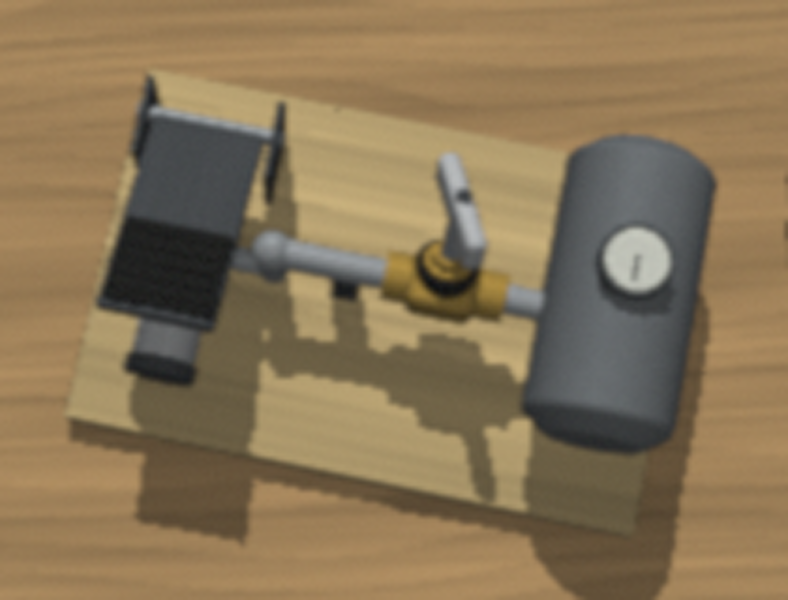

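View pics/scz.png

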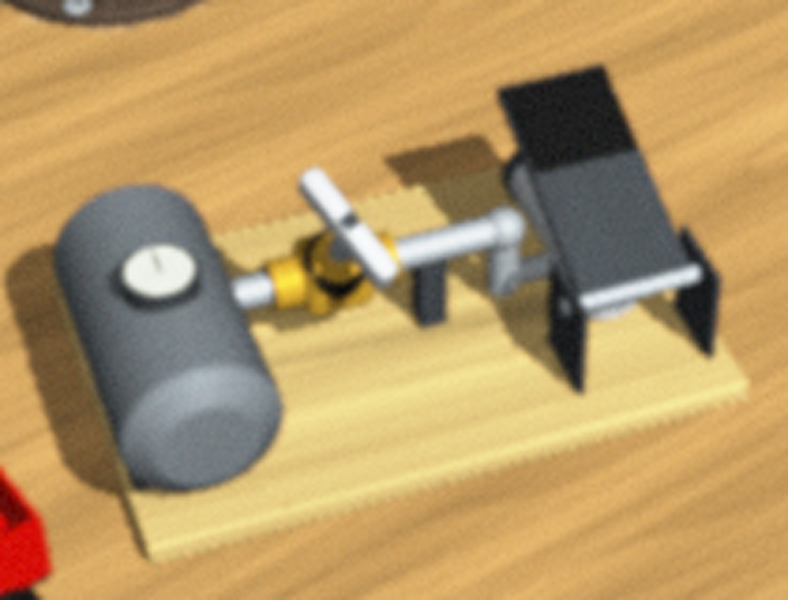

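```bash
cat > h.py <<'E'
import cv2,numpy as np
from scipy.optimize import least_squares
C={'scene':dict(f=43.36821767721207,c=(323.6917680934867,247.36380265874178),k=-0.20022677,r=[2.05975911,1.07130008,-0.49642707],t=[-0.31291192,-0.20535143,1.99405417]),
'top':dict(f=50.559479019961394,c=(319.88343126388594,232.40127225851242),k=-0.0291373,r=[2.06650907,-2.15429127,0.22681935],t=[0.01086571,0.53865722,1.33532635])}
def proj(n,P):
    c=C[n];f=240/np.tan(np.radians(c['f']/2))
    K=np.array([[f,0,c['c'][0]],[0,f,c['c'][1]],[0,0,1]])
    return cv2.projectPoints(np.array(P,float).reshape(-1,3),np.array(c['r']),np.array(c['t']),K,np.array([c['k'],0,0,0,0]))[0].reshape(-1,2)
def R2W(p,P):
    P=np.array(P,float).reshape(-1,3)/1000;c,s=np.cos(p[2]),np.sin(p[2])
    return np.c_[p[0]+c*P[:,0]-s*P[:,1],p[1]+s*P[:,0]+c*P[:,1],P[:,2]]
a=np.array([np.sin(.5),0,np.cos(.5)]);e1=np.array([np.cos(.5),0,-np.sin(.5)]);e2=np.array([0,1,0]);cen=np.array([38,-40,155.])
def bar(th,r,h=0,w=0):
    u=np.cos(th)*e1+np.sin(th)*e2; v=-np.sin(th)*e1+np.cos(th)*e2
    return cen+r*u+h*a+w*v
E
cat > fit.py <<'E'
from h import *
tp=lambda u,v:(240+u/3.752-.37,150+v/3.75-.37)
sp=lambda u,v:(200+u/3.752-.37,200+v/3.75-.37)
obs=[('top',(-140,215,18),tp(68,413)),('top',(-140,-215,18),tp(632,528)),('top',(140,215,18),tp(152,70)),('top',(0,-165,153),tp(636,258)),
('scene',(140,215,18),sp(748,382)),('scene',(140,-215,18),sp(150,548)),('scene',(-73,192,156),sp(605,68)),('scene',(-73,108,156),sp(500,92)),('top',(-73,192,156),tp(100,303)),('top',(-73,108,156),tp(212,328))]
def res(p):
    return np.concatenate([proj(n,R2W(p,P))[0]-np.array(o) for n,P,o in obs])
s=least_squares(res,[.6,0,0.1],loss='soft_l1');print(s.x,np.degrees(s.x[2]));print(res(s.x).reshape(-1,2).round(1))
p=s.x
for th in (0,.2,.4):
  for n,q in(('top',tp),('scene',sp)):
    px=proj(n,R2W(p,[bar(th,-45,13),bar(th,45,13),bar(th,0,13)])); o=q(0,0)
    print(th,n,((px-np.array(o))*3.75).round(0).tolist())
print("grip",R2W(p,cen),"pad",R2W(p,[(-46,150,143),(-60,150,90)]))
print("bar ends closed",R2W(p,[bar(0,-45,0),bar(0,45,0)]),"open",R2W(p,[bar(1.571,-45,0),bar(1.571,45)]))
E
python3 fit.py
```

```text
[ 0.56016684 -0.07692165 -0.2416074 ] -13.843084530282615
[[-0.3  0.2]
 [ 1.6  0.2]
 [-1.  -1.8]
 [-0.8  9.4]
 [ 0.7 -0.4]
 [-0.5  1. ]
 [-0.3 -3.6]
 [-1.4 -3.1]
 [-0.7 -2.6]
 [ 1.7 -2.9]]
0 top [[458.0, 238.0], [473.0, 146.0], [466.0, 191.0]]
0 scene [[328.0, 160.0], [370.0, 285.0], [349.0, 222.0]]
0.2 top [[471.0, 240.0], [461.0, 144.0], [466.0, 191.0]]
0.2 scene [[316.0, 164.0], [383.0, 280.0], [349.0, 222.0]]
0.4 top [[484.0, 240.0], [448.0, 145.0], [466.0, 191.0]]
0.4 scene [[304.0, 171.0], [394.0, 273.0], [349.0, 222.0]]
grip [[ 0.58749257 -0.12485185  0.155     ]] pad [[0.55139247 0.07972768 0.143     ]
 [0.53779911 0.08307737 0.09      ]]
bar ends closed [[ 0.54914839 -0.11540304  0.17657415]
 [ 0.62583675 -0.13430066  0.13342585]] open [[ 0.57673352 -0.16854673  0.15499561]
 [ 0.59825162 -0.08115697  0.15500439]]
```

```bash
python3 - <<'E'
s=open('fit.py').read()
i=s.index("('top',(0,-165,153)");j=s.index("\n",i);s=s[:i]+"('top',tuple(bar(0,0,13)),tp(463,195)),('scene',tuple(bar(0,0,13)),sp(350,222)),"+s[j:]
i=s.index(",('scene',(-73,192");j=s.index("]\n",i);s=s[:i]+s[j:]
s=s.replace("(0,.2,.4)","(.2,.3,.4)")
s+='''
Q=[(-73,192,156),(-73,108,156),(-73,192,150),(-46,150,143),(85,192,80),(85,108,80)]
for n,q in(('top',tp),('scene',sp)): print(n,((proj(n,R2W(p,Q))-np.array(q(0,0)))*3.75).round(0).tolist())
'''
open('fit2.py','w').write(s)
E
python3 fit2.py
```

```text
[ 0.55919049 -0.07596528 -0.24602249] -14.096050426208643
[[-0.8  0.2]
 [ 1.   0.9]
 [-1.1 -1.7]
 [ 0.5 -0.6]
 [-0.2 -0.5]
 [ 0.7 -0.5]
 [-0.7  0.4]]
0.2 top [[470.0, 242.0], [460.0, 146.0], [465.0, 193.0]]
0.2 scene [[316.0, 162.0], [383.0, 279.0], [349.0, 220.0]]
0.3 top [[476.0, 242.0], [453.0, 146.0], [465.0, 193.0]]
0.3 scene [[310.0, 165.0], [389.0, 276.0], [349.0, 220.0]]
0.4 top [[483.0, 241.0], [447.0, 146.0], [465.0, 193.0]]
0.4 scene [[305.0, 169.0], [394.0, 272.0], [349.0, 220.0]]
grip [[ 0.58630434 -0.12401567  0.155     ]] pad [[0.55110783 0.08072125 0.143     ]
 [0.53752939 0.08413093 0.09      ]]
bar ends closed [[ 0.54800225 -0.11439765  0.17657415]
 [ 0.62460643 -0.13363368  0.13342585]] open [[ 0.57535247 -0.16766262  0.15499561]
 [ 0.59725621 -0.08036871  0.15500439]]
top [[96.0, 293.0], [216.0, 318.0], [97.0, 295.0], [166.0, 272.0], [155.0, 111.0], [267.0, 133.0]]
scene [[605.0, 54.0], [495.0, 79.0], [604.0, 61.0], [565.0, 103.0], [692.0, 272.0], [580.0, 302.0]]
```

```bash
cat > plan.py <<'E'
from h import *
p=[0.55919,-0.07597,-0.24602]
r=33
prev=None
for th in np.arange(.25,2.3,.1):
    c=R2W(p,bar(th,-r))[0]*1000
    d=R2W(p,bar(th,10))[0]-R2W(p,bar(th,0))[0]
    psi=np.degrees(np.arctan2(d[1],d[0]))
    v=np.r_[c-[0,0,17],psi-180]
    print(round(th,2),v.round(1),'' if prev is None else (v-prev).round(1)); prev=v
E
python3 plan.py
```

```text
0.25 [ 557.1 -125.1  153.3 -177.9] 
0.35 [ 557.2 -128.4  152.9 -171.5] [ 0.1 -3.3 -0.5  6.4]
0.45 [ 557.5 -131.6  152.2 -165.3] [ 0.4 -3.2 -0.6  6.2]
0.55 [ 558.2 -134.7  151.5 -159.2] [ 0.6 -3.1 -0.8  6.1]
0.65 [ 559.1 -137.8  150.6 -153.2] [ 0.9 -3.  -0.9  6. ]
0.75 [ 560.3 -140.7  149.6 -147.4] [ 1.2 -2.9 -1.   5.8]
0.85 [ 561.7 -143.4  148.4 -141.7] [ 1.5 -2.7 -1.1  5.7]
0.95 [ 563.4 -146.   147.2 -136.2] [ 1.7 -2.5 -1.2  5.5]
1.05 [ 565.4 -148.3  145.9 -130.8] [ 1.9 -2.3 -1.3  5.4]
1.15 [ 567.5 -150.4  144.5 -125.5] [ 2.1 -2.1 -1.4  5.3]
1.25 [ 569.8 -152.2  143.  -120.4] [ 2.3 -1.8 -1.5  5.2]
1.35 [ 572.3 -153.7  141.5 -115.2] [ 2.5 -1.5 -1.5  5.1]
1.45 [ 574.9 -154.9  139.9 -110.2] [ 2.6 -1.2 -1.6  5.1]
1.55 [ 577.7 -155.9  138.3 -105.1] [ 2.7 -0.9 -1.6  5. ]
1.65 [ 580.5 -156.5  136.7 -100.1] [ 2.8 -0.6 -1.6  5. ]
1.75 [ 583.4 -156.8  135.2  -95.1] [ 2.9 -0.3 -1.6  5. ]
1.85 [ 586.3 -156.7  133.6  -90. ] [ 2.9  0.  -1.5  5.1]
1.95 [ 589.2 -156.4  132.1  -84.8] [ 2.9  0.4 -1.5  5.2]
2.05 [ 592.1 -155.7  130.7  -79.6] [ 2.9  0.7 -1.4  5.2]
2.15 [ 595.  -154.7  129.3  -74.2] [ 2.8  1.  -1.4  5.3]
2.25 [ 597.7 -153.4  128.1  -68.8] [ 2.7  1.3 -1.3  5.5]
```

Call:
{"op": "jog_arm", "data": {
  "commands": [
    [0,0,20,0],
    [5,-30,10,-7],
    [10,-35,0,-7],
    [12,-38,0,-7],
    [12,-38,0,-7],
    [12,-38,0,-7],
    [12,-38,0,-7],
    [12,-38,0,-7],
    [12,-38,0,-7],
    [12,-38,0,-7]
  ],
  "fingers": 40
}}

```text
clock: 0.98
tool_pos: [0.3796, 0.2809, 0.2566]
orientation: [-180.0, 0.0, -87.9]
force: [1.0, 0.5, 0.2]
opening: 0.0403
```

Call:
{"op": "jog_arm", "data": {
  "commands": [
    [15,-40,0,-7],
    [15,-40,0,-7],
    [15,-40,0,-7],
    [15,-40,0,-7],
    [15,-40,0,-7],
    [15,-40,0,-7],
    [15,-40,0,-7],
    [15,-40,0,-7],
    [15,-40,0,-7],
    [15,-40,0,-7]
  ]
}}

```text
clock: 1.82
tool_pos: [0.5261, -0.1095, 0.2566]
orientation: [180.0, 0.0, -157.9]
force: [0.4, 0.6, 0.3]
opening: 0.0401
```

```bash
python3 - <<'E'
from plant import *
import cv2
o=get_obs();print(o['tool_pos'],o['orientation'],o['joint_pos'],o['force'])
E
```

```text
[ 0.52611601 -0.10946422  0.25661752] [ 1.79996850e+02  1.68490000e-02 -1.57916006e+02] [ 9.15236577e+00  6.44286378e+00 -1.39994733e+01 -7.30161135e-03
 -6.95419464e+01 -7.70658206e+01] [0.43731045 0.62767871 0.32913563]
```

Call:
{"op": "jog_arm", "data": {
  "commands": [
    [10,-5,0,-6],
    [10,-5,0,-7],
    [11,-5,0,-7],
    [0,0,0,0],
    [0,0,-20,0],
    [0,0,-20,0],
    [0,0,-10,0],
    [0,0,0,0],
    [0,0,0,0],
    [0,0,0,0]
  ]
}}

```text
clock: 2.65
tool_pos: [0.5575, -0.1222, 0.2077]
orientation: [-180.0, 0.1, -177.5]
force: [0.3, -0.3, 0.6]
opening: 0.04
```

```bash
cat > look.py <<'E'
import sys
from plant import *
import cv2,numpy as np
o=get_obs();print(o['clock'],o['tool_pos'].round(4),o['orientation'].round(1),o['joint_pos'].round(1),o['force'].round(1),o['moment'].round(2))
k=sys.argv[1]
w=snapshot("wrist")["image"];s=snapshot("scene")["image"]
cv2.imwrite(f"pics/w{k}.png",cv2.resize(w[:,:,::-1],(640,480)))
cv2.imwrite(f"pics/s{k}.png",cv2.resize(s[180:360,180:420,::-1],(800,600),interpolation=cv2.INTER_CUBIC))
E
python3 look.py 1
```

```text
2.65 [ 0.5575 -0.1222  0.2077] [-1.800e+02  1.000e-01 -1.775e+02] [  7.3  11.5 -14.4   0.  -64.  -94.8] [ 0.3 -0.3  0.6] [ 0.02 -0.16 -0.02]
```

View pics/w1.png

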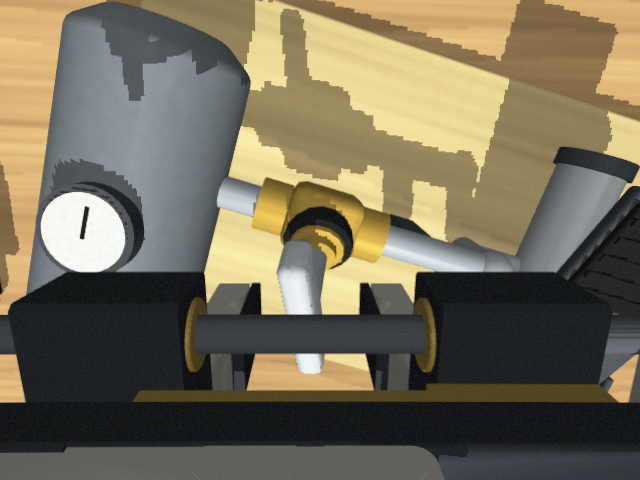

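View pics/s1.png

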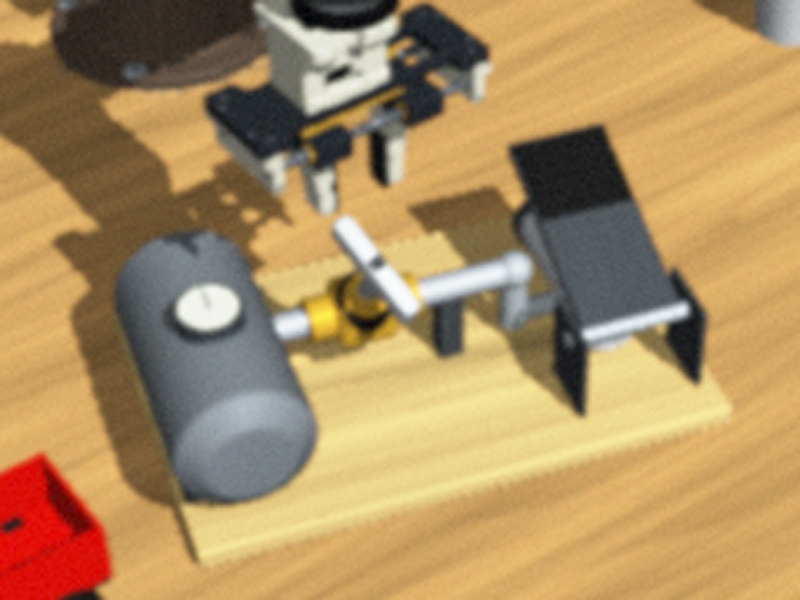

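```bash
cat > wp.py <<'E'
from h import *
from scipy.spatial.transform import Rotation as Ro
M=np.array([[-3.62061086e-04,-9.66847925e-01,-2.55352616e-01,6.92950958e-02],[9.99999796e-01,-4.84335891e-04,4.15966517e-04,-6.52796978e-04],[-5.25852800e-04,-2.55352414e-01,9.66847903e-01,-1.59791027e-01],[0,0,0,1]])
p=[0.55919,-0.07597,-0.24602]
def wproj(tp,rpy,P):
    T=np.eye(4);T[:3,:3]=Ro.from_euler('xyz',rpy,degrees=True).as_matrix();T[:3,3]=tp
    W=np.linalg.inv(T@M);f=240/np.tan(np.radians(60.18398/2))
    K=np.array([[f,0,309.806],[0,f,241.825],[0,0,1]])
    return cv2.projectPoints(np.array(P,float).reshape(-1,3),cv2.Rodrigues(W[:3,:3])[0],W[:3,3],K,np.array([.0096,0,0,0,0]))[0].reshape(-1,2)
if __name__=="__main__":
    tp=[.5575,-.1222,.2077];rpy=[180,.1,-177.5]
    print("tcp,padedge",wproj(tp,rpy,[tp,np.array(tp)+[.01,0,0],np.array(tp)-[.01,0,0]]).round())
    for th in(.15,.25,.35):
        print(th,wproj(tp,rpy,R2W(p,[bar(th,-45,13),bar(th,45,13),bar(th,-45,-13),bar(th,45,-13)])).round().tolist())
    print(wproj(tp,rpy,R2W(p,[(-140,0,18),(0,55,85),(0,-40,103)])).round())
E
python3 wp.py
```

```text
tcp,padedge [[311. 305.]
 [310. 327.]
 [312. 282.]]
0.15 [[311.0, 278.0], [295.0, 376.0], [318.0, 240.0], [301.0, 340.0]]
0.25 [[301.0, 276.0], [302.0, 377.0], [309.0, 239.0], [308.0, 341.0]]
0.35 [[291.0, 276.0], [310.0, 378.0], [300.0, 238.0], [315.0, 342.0]]
[[421.  50.]
 [449. 261.]
 [322. 229.]]
```

Wrist view: the bar's near end (~(296,272)) sits between the pads (257–363). The angle is about 0.33 rad, which matches the model. Descending astride it.

Call:
{"op": "jog_arm", "data": {
  "commands": [
    [0,-3,-10,5],
    [0,-3,-10,0],
    [0,0,-10,0],
    [0,0,-10,0],
    [0,0,-8,0],
    [0,0,-6,0],
    [0,0,0,0],
    [0,0,0,0],
    [0,0,0,0],
    [0,0,0,0]
  ],
  "fingers": 36
}}

```text
clock: 3.58
tool_pos: [0.5574, -0.1283, 0.1531]
orientation: [-180.0, 0.1, -172.6]
force: [0.6, -0.0, -0.5]
opening: 0.0361
```

```bash
python3 look.py 2
```

```text
3.5833 [ 0.5574 -0.1283  0.1531] [-1.800e+02  1.000e-01 -1.726e+02] [  6.6  14.3 -18.4   0.  -57.2 -89.2] [ 0.6 -0.  -0.5] [ 0.1  -0.2  -0.04]
```

View pics/w2.png

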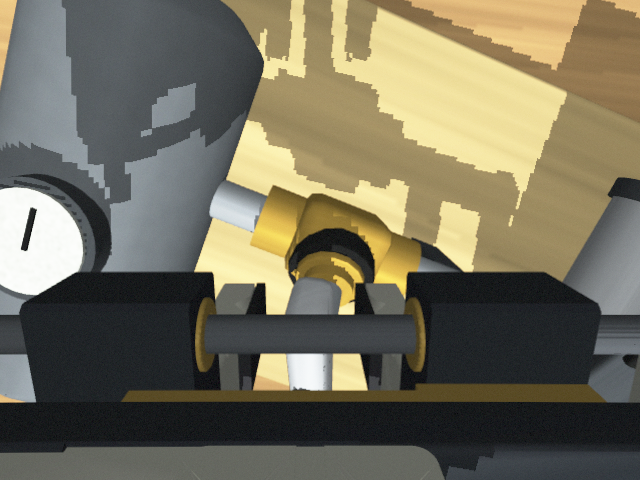

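View pics/s2.png

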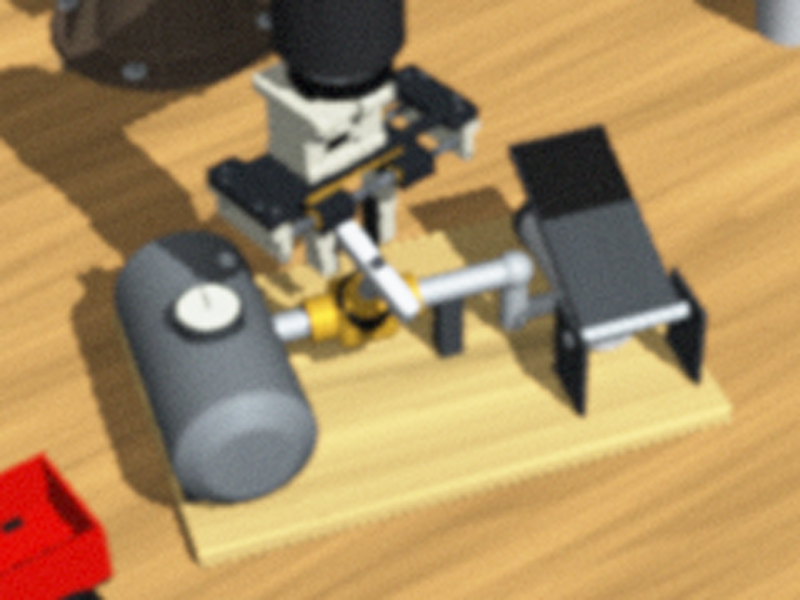

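Call:
{"op": "jog_arm", "data": {
  "commands": [
    [0.4,-3.2,-0.6,6.2],
    [0.6,-3.1,-0.8,6.1],
    [0.9,-3,-0.9,6],
    [1.2,-2.9,-1,5.8],
    [1.5,-2.7,-1.1,5.7],
    [1.7,-2.5,-1.2,5.5],
    [1.9,-2.3,-1.3,5.4],
    [0,0,0,0],
    [0,0,0,0],
    [0,0,0,0]
  ]
}}

```text
clock: 4.52
tool_pos: [0.5647, -0.1463, 0.146]
orientation: [179.9, 0.1, -131.9]
force: [-3.3, 9.7, 5.0]
opening: 0.0363
```

```bash
python3 look.py 3
```

```text
4.5167 [ 0.5647 -0.1463  0.146 ] [ 1.799e+02  1.000e-01 -1.319e+02] [  4.6  15.7 -17.4  -0.2 -56.9 -46.4] [-3.3  9.7  5. ] [ 3.81  1.35 -0.15]
```

View pics/w3.png

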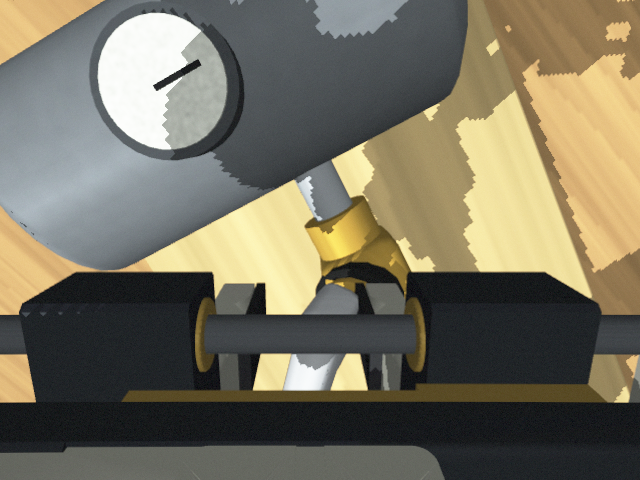

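View pics/s3.png

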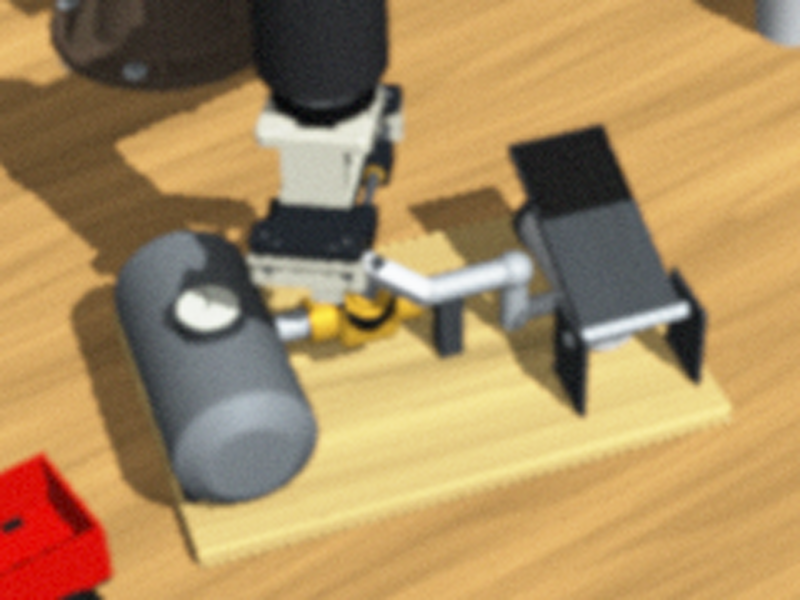

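Call:
{"op": "jog_arm", "data": {
  "commands": [
    [2.1,-2.1,-1.4,4],
    [2.3,-1.8,-1.5,4],
    [2.5,-1.5,-1.5,4],
    [2.6,-1.2,-1.6,5],
    [2.7,-0.9,-1.6,5],
    [2.8,-0.6,-1.6,5],
    [2.9,-0.3,-1.6,5],
    [0,0,0,0],
    [0,0,0,0],
    [0,0,0,0]
  ]
}}

```text
clock: 5.45
tool_pos: [0.5796, -0.1553, 0.1339]
orientation: [179.6, 0.0, -99.9]
force: [-9.0, 7.3, 2.9]
opening: 0.0362
```

```bash
python3 look.py 4
```

```text
5.45 [ 0.5796 -0.1553  0.1339] [179.6   0.  -99.9] [  3.6  18.1 -15.8  -0.2 -56.5 -13.4] [-9.   7.3  2.9] [ 2.42  3.37 -0.11]
```

View pics/w4.png

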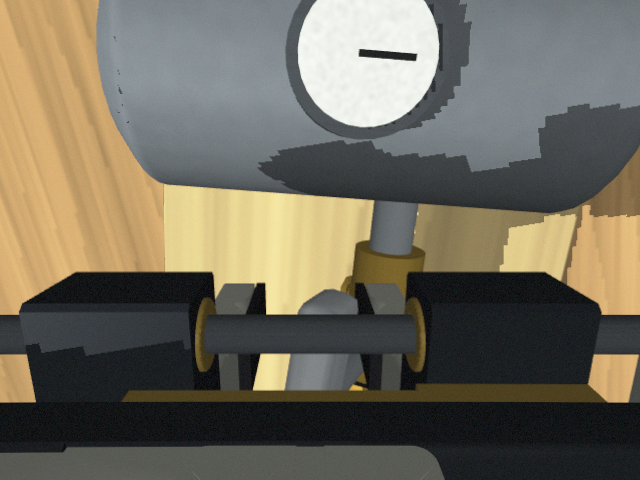

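View pics/s4.png

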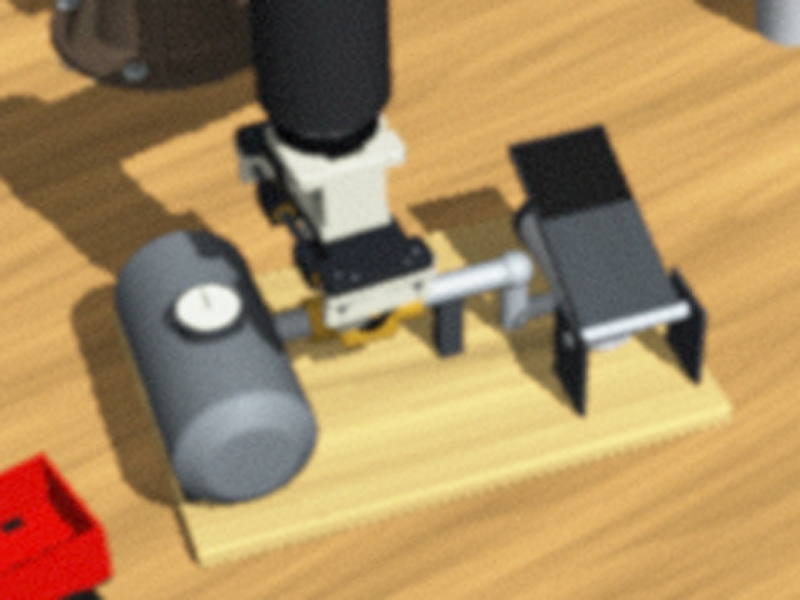

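Call:
{"op": "jog_arm", "data": {
  "commands": [
    [2.9,0,-1,4],
    [2.9,0.4,-1,4],
    [2.9,0.7,-1,4],
    [2.8,1,-0.5,4],
    [0,0,0,0],
    [0,0,0,0],
    [0,0,0,0],
    [0,0,0,0],
    [0,0,0,0],
    [0,0,0,0]
  ]
}}

```text
clock: 6.38
tool_pos: [0.5877, -0.1539, 0.1288]
orientation: [179.3, 0.2, -84.0]
force: [-15.3, 3.2, 0.4]
opening: 0.0364
```

```bash
python3 look.py 5
```

```text
6.3833 [ 0.5877 -0.1539  0.1288] [179.3   0.2 -84. ] [  3.6  19.2 -14.9  -0.2 -56.7   2.5] [-15.3   3.2   0.4] [ 1.12  5.5  -0.23]
```

View pics/w5.png

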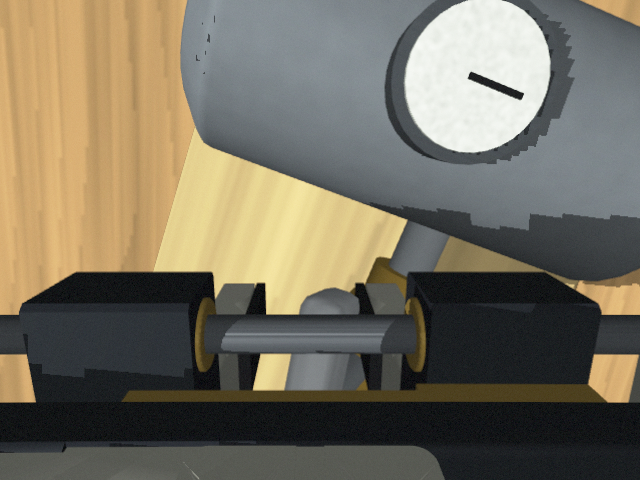

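Call:
{"op": "jog_arm", "data": {
  "commands": [
    [2.5,1,0,3],
    [2.5,1,0,3],
    [2.5,1,0,3],
    [0,0,0,0],
    [0,0,0,0],
    [0,0,0,0],
    [0,0,0,0],
    [0,0,0,0],
    [0,0,0,0],
    [0,0,0,0]
  ]
}}

```text
clock: 7.32
tool_pos: [0.5904, -0.1517, 0.1268]
orientation: [178.8, 0.4, -75.1]
force: [-23.8, -0.4, -0.9]
opening: 0.0364
```

```bash
python3 look.py 6
```

```text
7.3167 [ 0.5904 -0.1517  0.1268] [178.8   0.4 -75.1] [  3.8  19.8 -14.2  -0.2 -57.2  11.2] [-23.8  -0.4  -0.9] [ 0.08  8.91 -0.23]
```

View pics/w6.png

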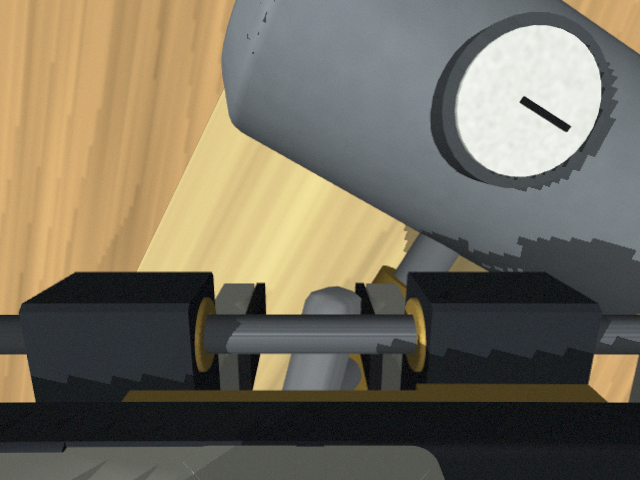

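Call:
{"op": "jog_arm", "data": {
  "commands": [
    [2,1,0,2],
    [2,1,0,2],
    [0,0,0,0],
    [0,0,0,0],
    [0,0,0,0],
    [0,0,0,0],
    [0,0,0,0],
    [0,0,0,0],
    [0,0,0,0],
    [0,0,0,0]
  ]
}}

```text
clock: 8.25
tool_pos: [0.5908, -0.1506, 0.1261]
orientation: [178.4, 0.6, -71.1]
force: [-33.8, -2.3, 2.5]
opening: 0.0361
```

Call:
{"op": "jog_arm", "data": {
  "commands": [
    [-2,0,0,0],
    [-3,-1,0,-3],
    [-3,-1,0,-3],
    [-3,-1,0,-3],
    [-3,-1,0,-3],
    [-3,-1,0,-3],
    [-3,-1,0,-3],
    [0,0,0,-3],
    [0,0,0,0],
    [0,0,0,0]
  ],
  "fingers": 75
}}

```text
clock: 9.08
tool_pos: [0.5862, -0.1553, 0.1317]
orientation: [-180.0, 0.0, -91.8]
force: [0.7, -0.5, 0.1]
opening: 0.0751
```

```bash
python3 look.py 7
```

```text
9.0833 [ 0.5862 -0.1553  0.1317] [-180.     0.   -91.8] [  3.6  18.5 -15.5   0.  -55.9  -5.4] [ 0.7 -0.5  0.1] [ 0.11 -0.04 -0.01]
```

View pics/w7.png

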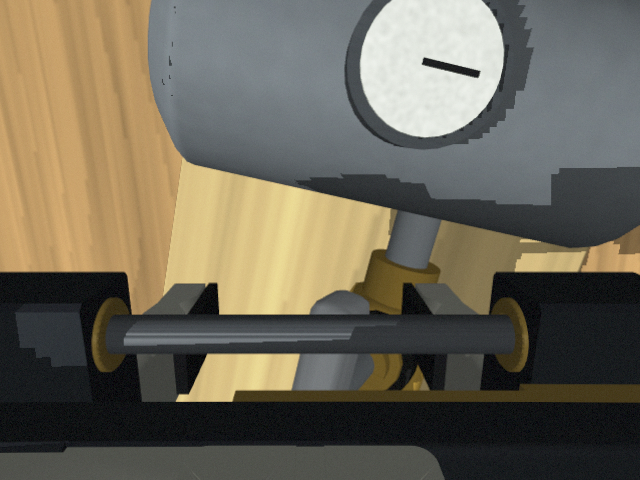

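Call:
{"op": "jog_arm", "data": {
  "commands": [
    [0,0,20,0],
    [0,0,25,0],
    [0,0,25,0],
    [0,10,10,0],
    [-5,25,0,0],
    [-6,40,0,0],
    [-6,40,0,0],
    [-6,40,0,0],
    [-6,40,0,0],
    [-6,41,0,0]
  ],
  "fingers": 0
}}

```text
clock: 10.02
tool_pos: [0.5503, 0.0826, 0.2115]
orientation: [-180.0, 0.0, -91.8]
force: [1.8, 1.0, 0.1]
opening: 0.0136
```

```bash
python3 look.py 8; python3 - <<'E'
from plant import *
import cv2
a=snapshot("top")["image"][150:310,240:450,::-1]; cv2.imwrite("pics/t8.png",cv2.resize(a,(788,600),interpolation=cv2.INTER_CUBIC))
E
```

```text
10.0167 [0.5503 0.0826 0.2115] [-180.     0.   -91.8] [ 28.7  10.  -15.8  -0.  -64.2 -30.5] [1.8 1.  0.1] [ 0.12 -0.17 -0.01]
```

View pics/s8.png

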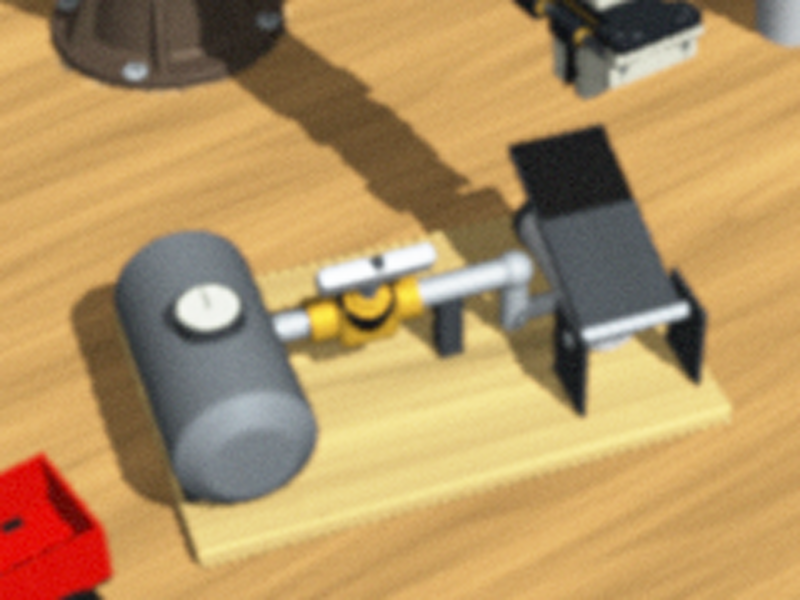

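View pics/t8.png

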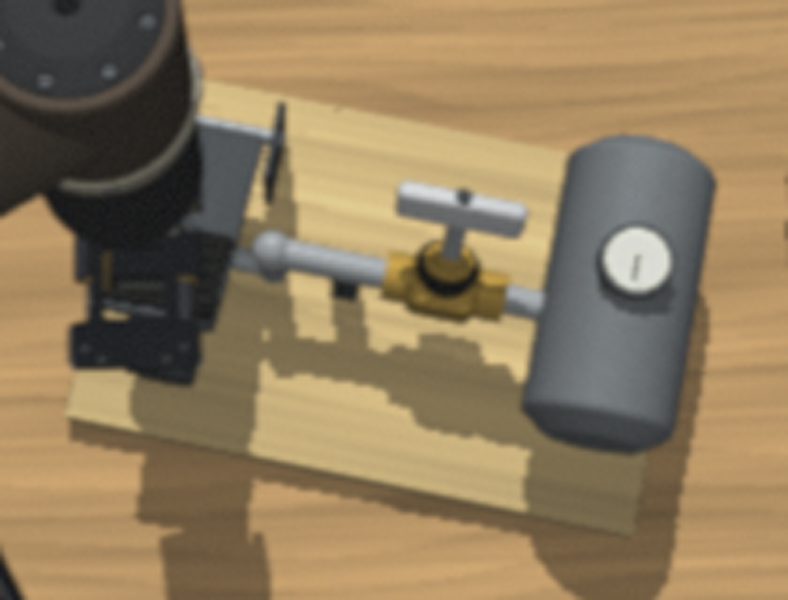

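View pics/w8.png

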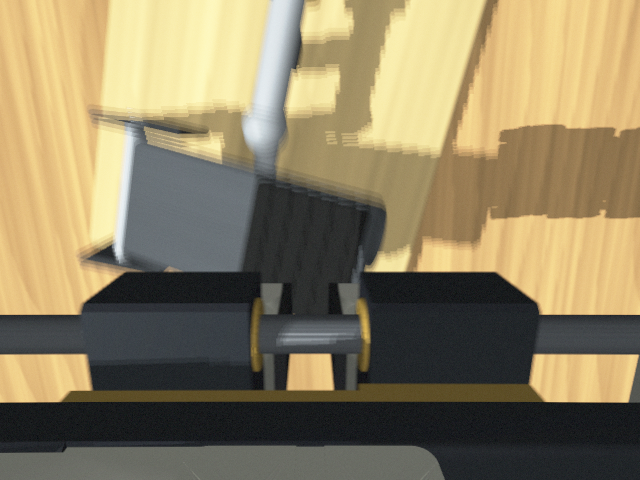

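```bash
python3 - <<'E'
from wp import *
tp=[.5503,.0826,.2115];rpy=[180,0,-91.8]
print(wproj(tp,rpy,[[.5503,.0826,.143]]).round(),wproj(tp,rpy,R2W(p,[(-46,150,143),(-73,192,156),(-73,108,156),(85,108,80),(85,192,80)])).round())
for th in (1.45,1.51,1.571):
    q=proj('top',R2W(p,[bar(th,-45,13,w) for w in(-8,8)]+[bar(th,45,13,w) for w in(-8,8)])); print(th,((q-[239.63,149.63])*3.75).round().tolist())
E
```

```text
[[311. 257.]] [[309. 254.]
 [340. 339.]
 [377. 196.]
 [134. 130.]
 [121. 247.]]
1.45 [[531.0, 203.0], [526.0, 219.0], [404.0, 167.0], [398.0, 182.0]]
1.51 [[531.0, 201.0], [527.0, 217.0], [403.0, 169.0], [398.0, 185.0]]
1.571 [[531.0, 198.0], [528.0, 214.0], [401.0, 172.0], [398.0, 188.0]]
```

Call:
{"op": "jog_arm", "data": {
  "commands": [
    [3,0,-10,0],
    [0,0,-20,0],
    [0,0,-15,0],
    [0,0,-4,0],
    [0,0,-4,0],
    [0,0,-4,0],
    [0,0,-3,0],
    [0,0,-3,0],
    [0,0,0,0],
    [0,0,0,0]
  ]
}}

```text
clock: 11.0
tool_pos: [0.5542, 0.0807, 0.1486]
orientation: [-180.0, 0.0, -91.9]
force: [0.4, 0.6, 0.3]
opening: 0.0003
```

```bash
python3 look.py 9
```

```text
11.0 [0.5542 0.0807 0.1486] [-180.     0.   -91.9] [ 28.3  13.5 -20.2   0.  -56.3 -30.2] [0.4 0.6 0.3] [-0.03 -0.07 -0.01]
```

View pics/s9.png

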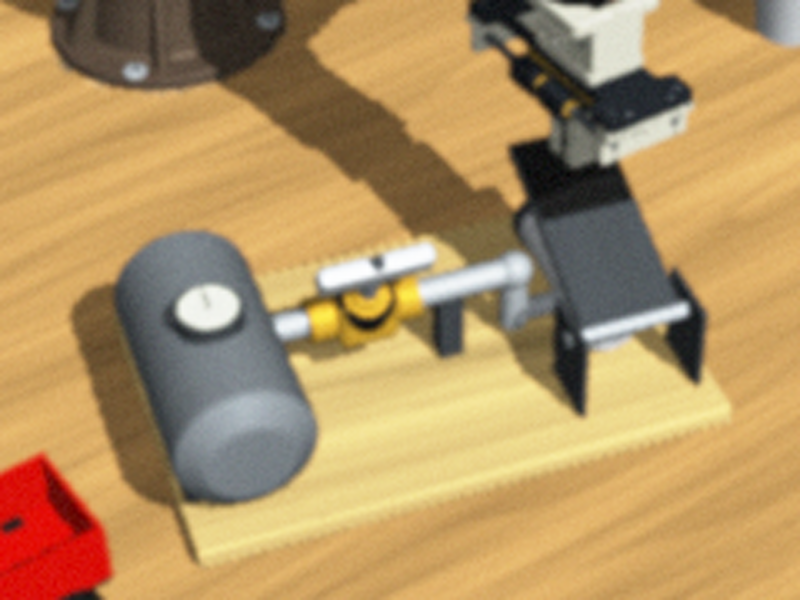

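View pics/w9.png

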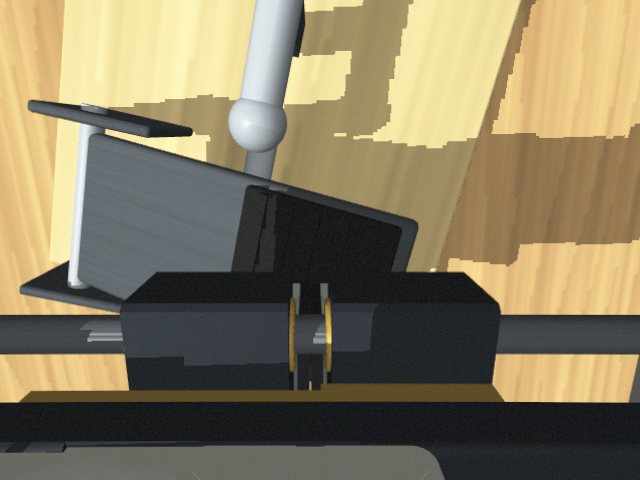

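Fingers closed and sit just above the ribbed pad at its middle, no contact yet. Pressing down gently, drifting with the pedal's arc.

Call:
{"op": "jog_arm", "data": {
  "commands": [
    [0,0,-3,0],
    [0,0,-3,0],
    [-1,0.3,-4,0],
    [-1,0.3,-4,0],
    [-1,0.3,-4,0],
    [-1,0.3,-4,0],
    [-1,0.3,-4,0],
    [-1,0.3,-4,0],
    [0,0,0,0],
    [0,0,0,0]
  ]
}}

```text
clock: 11.93
tool_pos: [0.5478, 0.0826, 0.1182]
orientation: [180.0, -0.0, -91.9]
force: [-2.8, 0.4, 6.5]
opening: 0.0004
```

Call:
{"op": "jog_arm", "data": {
  "commands": [
    [-1,0.3,-4,0],
    [-1,0.3,-4,0],
    [-1,0.3,-4,0],
    [-1,0.3,-4,0],
    [-1,0.3,-3,0],
    [0,0,-2,0],
    [0,0,-2,0],
    [0,0,-2,0],
    [0,0,0,0],
    [0,0,0,0]
  ]
}}

```text
clock: 12.77
tool_pos: [0.5438, 0.0838, 0.0941]
orientation: [-179.9, -0.0, -91.8]
force: [-1.1, -1.8, 9.5]
opening: 0.0006
```

Call:
{"op": "jog_arm", "data": {
  "commands": [
    [0,0,-1.5,0],
    [0,0,-1.5,0],
    [0,0,-1.5,0],
    [0,0,-1.5,0],
    [0,0,0,0],
    [0,0,0,0],
    [0,0,0,0],
    [0,0,0,0],
    [0,0,0,0],
    [0,0,0,0]
  ]
}}

```text
clock: 13.6
tool_pos: [0.5436, 0.0838, 0.0897]
orientation: [-179.9, -0.0, -91.8]
force: [-8.3, 0.2, 24.6]
opening: 0.0002
```

Stop felt at z 90 mm (force rose to about 25 N). Holding.

Call:
{"op": "jog_arm", "data": {
  "commands": [
    [0,0,0,0],
    [0,0,0,0],
    [0,0,0,0],
    [0,0,0,0],
    [0,0,0,0],
    [0,0,0,0],
    [0,0,0,0],
    [0,0,0,0],
    [0,0,0,0],
    [0,0,0,0]
  ]
}}

```text
clock: 14.43
tool_pos: [0.5436, 0.0838, 0.0897]
orientation: [-179.9, -0.0, -91.8]
force: [-7.9, -2.1, 24.0]
opening: 0.0005
```

```bash
python3 look.py 10
```

```text
14.4333 [0.5436 0.0838 0.0897] [-179.9   -0.   -91.8] [ 29.2  16.3 -25.5   0.1 -48.2 -31.1] [-7.9 -2.1 24. ] [-0.23  2.97  0.01]
```

View pics/s10.png

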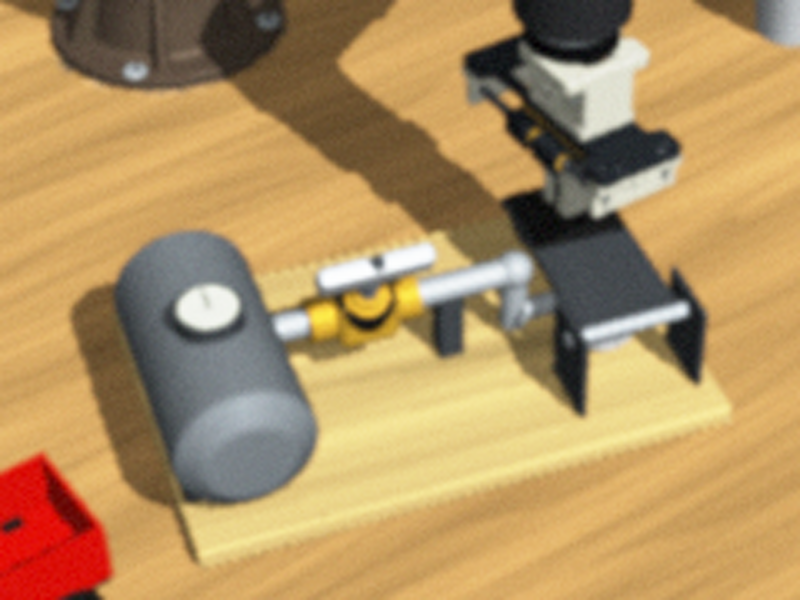

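Call:
{"op": "jog_arm", "data": {
  "commands": [
    [0,0,0,0],
    [0,0,0,0],
    [0,0,0,0],
    [0,0,0,0],
    [0,0,0,0],
    [0,0,0,0],
    [0,0,0,0],
    [0,0,0,0],
    [0,0,0,0],
    [0,0,0,0]
  ]
}}

```text
clock: 15.37
tool_pos: [0.5436, 0.0838, 0.0897]
orientation: [-179.9, -0.0, -91.8]
force: [-7.5, -0.5, 24.8]
opening: 0.0004
```

The pedal is visibly flat, with 24 N steady for over 1.7 s. Releasing upward.

Call:
{"op": "jog_arm", "data": {
  "commands": [
    [0,0,6,0],
    [0.5,0,6,0],
    [1,0,7,0],
    [1,0,7,0],
    [1,0,7,0],
    [1,0,7,0],
    [1,0,8,0],
    [1,0,8,0],
    [1,0,10,0],
    [0,0,10,0]
  ]
}}

```text
clock: 16.2
tool_pos: [0.5496, 0.084, 0.1634]
orientation: [179.9, -0.0, -91.9]
force: [0.5, 0.4, -0.8]
opening: 0.0002
```

Call:
{"op": "jog_arm", "data": {
  "commands": [
    [0,0,20,0],
    [0,0,20,0],
    [0,0,20,0],
    [0,0,0,0],
    [0,0,0,0],
    [0,0,0,0],
    [0,0,0,0],
    [0,0,0,0],
    [0,0,0,0],
    [0,0,0,0]
  ],
  "fingers": 60
}}

```text
clock: 17.03
tool_pos: [0.5503, 0.084, 0.2228]
orientation: [179.9, -0.0, -91.9]
force: [-0.7, -0.2, 0.1]
opening: 0.0584
```

```bash
python3 look.py 11
```

```text
17.0333 [0.5503 0.084  0.2228] [179.9  -0.  -91.9] [ 28.8   9.6 -14.7  -0.  -65.7 -30.7] [-0.7 -0.2  0.1] [ 0.1  -0.09  0.04]
```

View pics/s11.png

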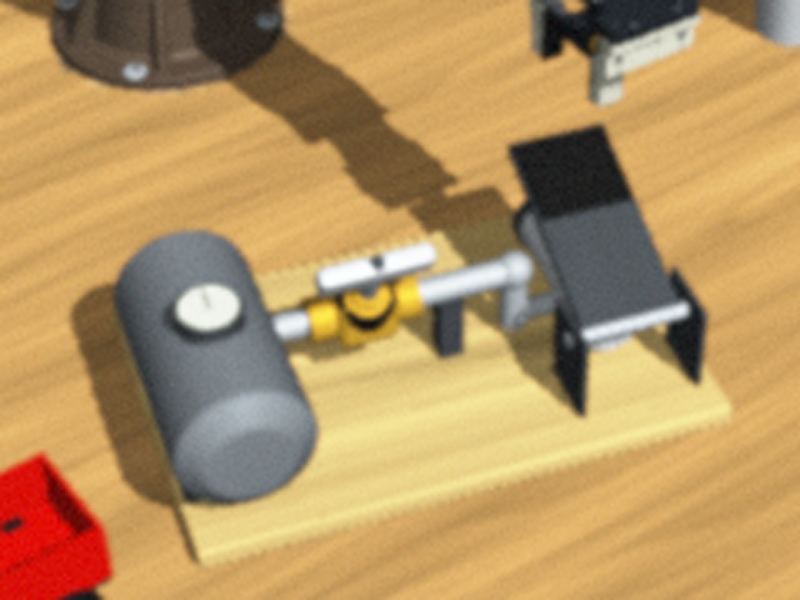

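Call:
{"op": "jog_arm", "data": {
  "commands": [
    [2,-20,0,0],
    [3,-30,0,-2],
    [3,-35,0,-2],
    [4,-35,0,-2],
    [4,-35,0,-2],
    [4,-35,0,-2],
    [4,-30,0,-2],
    [4,-20,0,0],
    [0,0,0,0],
    [0,0,0,0]
  ],
  "fingers": 50
}}

```text
clock: 17.97
tool_pos: [0.5784, -0.1572, 0.2228]
orientation: [180.0, -0.0, -104.0]
force: [-0.3, 0.5, -0.9]
opening: 0.0499
```

Call:
{"op": "jog_arm", "data": {
  "commands": [
    [0,0,-20,0],
    [0,0,-15,0],
    [0,0,-10,0],
    [0,0,0,0],
    [0,0,0,0],
    [0,0,0,0],
    [0,0,0,0],
    [0,0,0,0],
    [0,0,0,0],
    [0,0,0,0]
  ]
}}

```text
clock: 18.8
tool_pos: [0.5787, -0.1559, 0.1788]
orientation: [-180.0, 0.0, -103.9]
force: [-0.5, 0.2, 0.2]
opening: 0.0502
```

```bash
python3 look.py 12; python3 - <<'E'
from wp import *
from plant import get_obs
o=get_obs();tp=o['tool_pos'];rpy=o['orientation']
print(wproj(tp,rpy,[tp,tp-[0,0,.045]]).round())
print(wproj(tp,rpy,R2W(p,[bar(1.571,-45,13),bar(1.571,45,13),bar(1.571,-33,0)])).round())
E
```

```text
18.8 [ 0.5787 -0.1559  0.1788] [-180.     0.  -103.9] [  3.6  15.5 -13.1  -0.  -61.4 -17.4] [-0.5  0.2  0.2] [ 0.11 -0.07  0.02]
[[311. 305.]
 [311. 270.]]
[[298. 268.]
 [298. 442.]
 [312. 284.]]
```

View pics/w12.png

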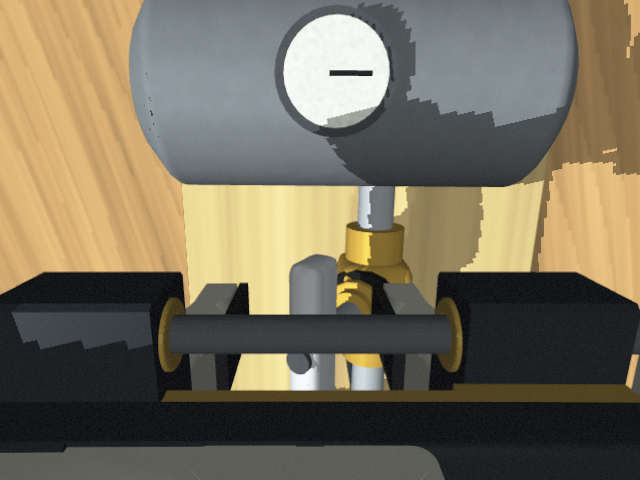

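Call:
{"op": "jog_arm", "data": {
  "commands": [
    [0,0,-10,0],
    [0,0,-10,0],
    [0,0,-10,0],
    [0,0,-10,0],
    [0,0,0,0],
    [0,0,0,0],
    [-2.7,0.9,1,-5],
    [-2.6,1.2,1,-5],
    [-2.5,1.5,1.5,-5],
    [-2.3,1.8,1.5,-5]
  ],
  "fingers": 38
}}

```text
clock: 19.73
tool_pos: [0.5701, -0.1507, 0.1441]
orientation: [-179.8, 0.1, -124.1]
force: [6.0, -2.2, -4.5]
opening: 0.038
```

Call:
{"op": "jog_arm", "data": {
  "commands": [
    [-2.1,2.1,1.4,-5.3],
    [-1.9,2.3,1.3,-5.4],
    [-1.7,2.5,1.2,-5.5],
    [-1.5,2.7,1.1,-5.7],
    [-1.2,2.9,1,-5.8],
    [-0.9,3,0.9,-6],
    [0,0,0,0],
    [0,0,0,0],
    [0,0,0,0],
    [0,0,0,0]
  ]
}}

```text
clock: 20.57
tool_pos: [0.5637, -0.1375, 0.1537]
orientation: [-179.6, 0.4, -157.5]
force: [7.7, -12.8, 4.6]
opening: 0.0379
```

```bash
python3 look.py 13
```

```text
20.5667 [ 0.5637 -0.1375  0.1537] [-179.6    0.4 -157.5] [  5.8  14.7 -17.9   0.3 -56.9 -73.5] [  7.7 -12.8   4.6] [-4.48 -3.05  0.12]
```

View pics/w13.png

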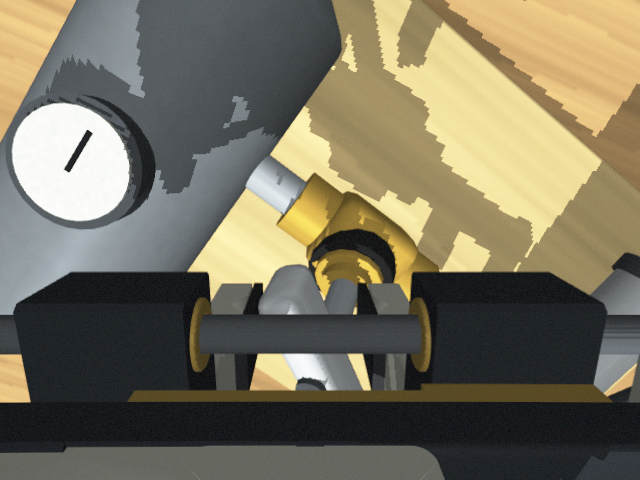

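View pics/s13.png

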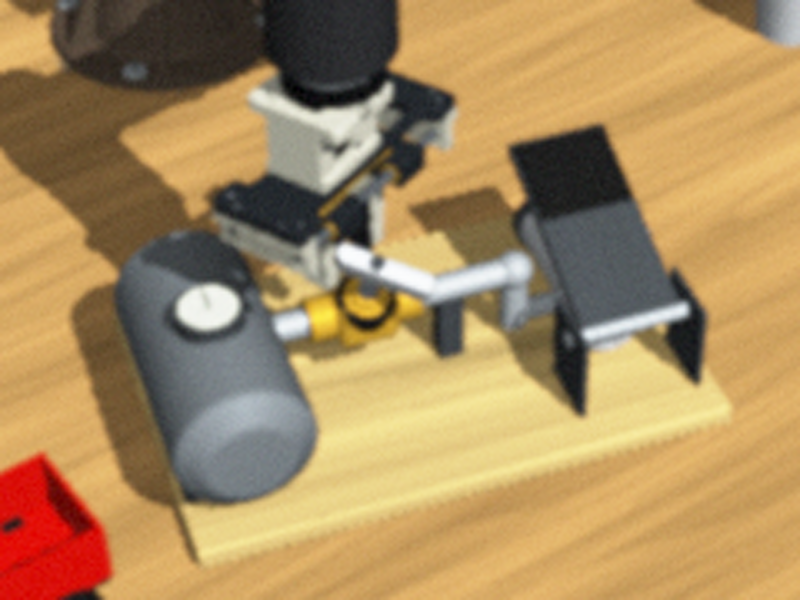

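Call:
{"op": "jog_arm", "data": {
  "commands": [
    [-0.8,3,0.8,-3],
    [-0.7,3.2,0.6,-3],
    [-0.4,3.3,0.5,-3],
    [-0.2,3.3,0.3,-3],
    [0,3.3,0,-3],
    [0.3,3.3,0,-3],
    [0.5,3.2,0,-3],
    [0,0,0,0],
    [0,0,0,0],
    [0,0,0,0]
  ]
}}

```text
clock: 21.5
tool_pos: [0.5602, -0.1156, 0.1559]
orientation: [-179.7, 0.3, -178.5]
force: [2.2, -13.7, 10.4]
opening: 0.0382
```

```bash
python3 look.py 14
```

```text
21.5 [ 0.5602 -0.1156  0.1559] [-179.7    0.3 -178.5] [  8.2  14.  -18.6   0.4 -57.1 -96.9] [  2.2 -13.7  10.4] [-5.31 -0.64  0.01]
```

View pics/w14.png

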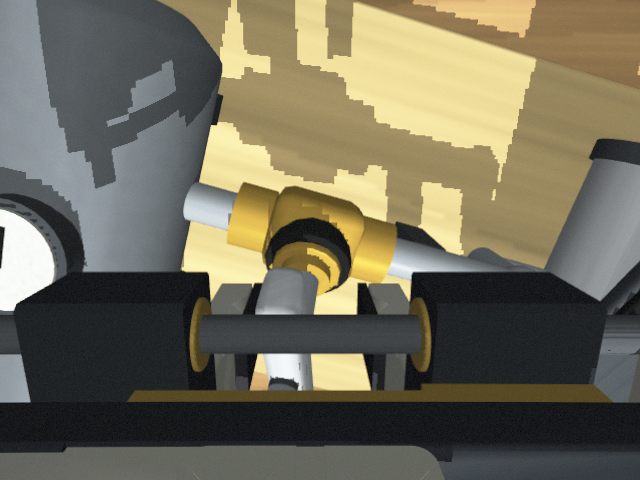

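View pics/s14.png

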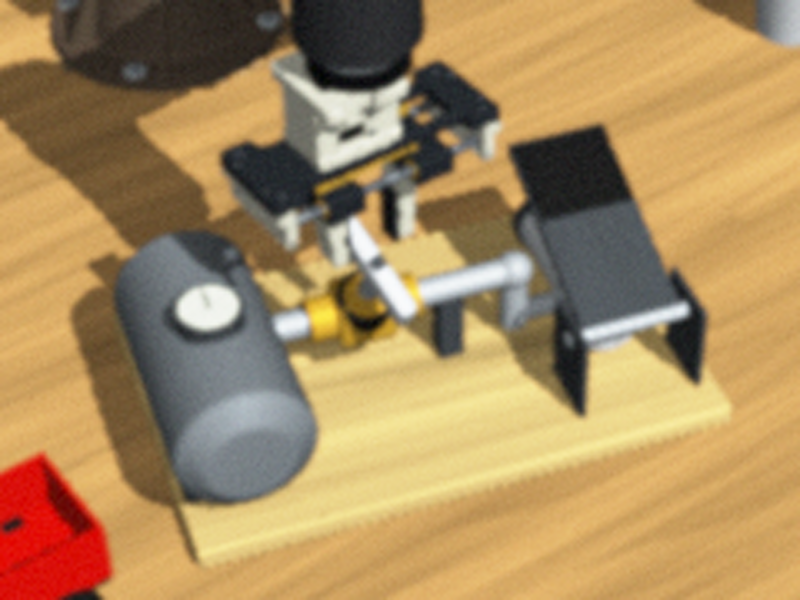

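Call:
{"op": "jog_arm", "data": {
  "commands": [
    [0.2,3,0.5,-2],
    [0.4,3,0.5,-3],
    [0.6,3,0.3,-3],
    [0.8,3,0.3,-3],
    [1,2.5,0,-3],
    [0,0,0,0],
    [0,0,0,0],
    [0,0,0,0],
    [0,0,0,0],
    [0,0,0,0]
  ]
}}

```text
clock: 22.43
tool_pos: [0.5632, -0.1034, 0.1578]
orientation: [-179.6, 0.4, 167.5]
force: [3.0, -25.2, 8.6]
opening: 0.0379
```

```bash
python3 look.py 15
```

```text
22.4333 [ 0.5632 -0.1034  0.1578] [-179.6    0.4  167.5] [   9.5   13.9  -18.5    0.6  -57.4 -112.3] [  3.  -25.2   8.6] [-9.91 -1.38 -0.04]
```

View pics/w15.png

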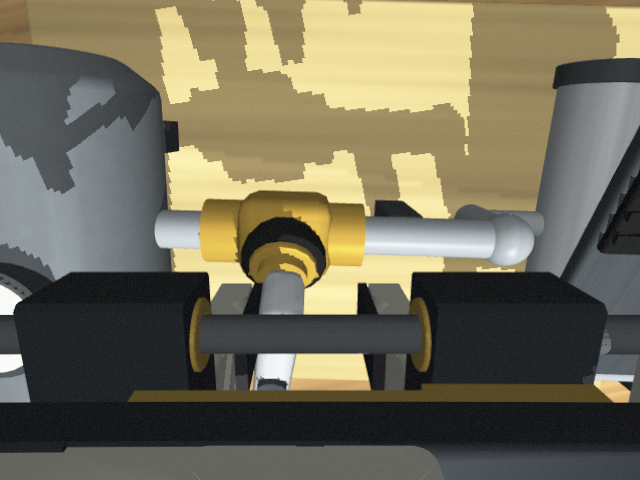

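View pics/s15.png

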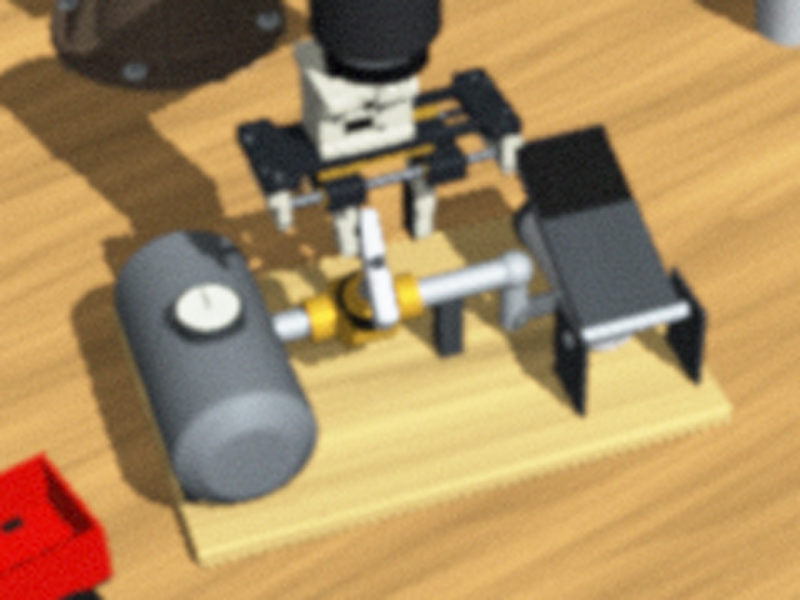

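Call:
{"op": "jog_arm", "data": {
  "commands": [
    [0.5,2,0,-1],
    [0.5,2,0,-1],
    [0.3,1,0,0],
    [0,0,0,0],
    [0,0,0,0],
    [0,0,0,0],
    [0,0,0,0],
    [0,0,0,0],
    [0,0,0,0],
    [0,0,0,0]
  ]
}}

```text
clock: 23.37
tool_pos: [0.564, -0.1003, 0.158]
orientation: [-179.5, 0.4, 165.5]
force: [2.8, -34.9, 9.5]
opening: 0.0384
```

Call:
{"op": "jog_arm", "data": {
  "commands": [
    [0,-2,0,0],
    [0,-3,0,3],
    [0,-3,0,3],
    [0,-3,0,3],
    [0,-3,0,3],
    [0,-3,0,0],
    [0,0,0,0],
    [0,0,0,0],
    [0,0,0,0],
    [0,0,0,0]
  ],
  "fingers": 75
}}

```text
clock: 24.2
tool_pos: [0.5622, -0.1098, 0.1541]
orientation: [-180.0, 0.0, 177.4]
force: [-0.6, -1.1, 0.9]
opening: 0.0751
```

Call:
{"op": "jog_arm", "data": {
  "commands": [
    [0,0,15,0],
    [0,0,20,0],
    [0,0,25,0],
    [-10,0,25,0],
    [-20,0,20,0],
    [-30,0,0,0],
    [-30,0,0,0],
    [-20,0,0,0],
    [0,0,0,0],
    [0,0,0,0]
  ]
}}

```text
clock: 25.03
tool_pos: [0.4517, -0.1099, 0.2599]
orientation: [180.0, 0.1, 177.4]
force: [0.3, 0.3, 0.5]
opening: 0.0752
```

```bash
python3 look.py 16; python3 - <<'E'
from plant import *
import cv2
f=snapshot("top")["image"][:,:,::-1]; cv2.imwrite("pics/tf.png",f)
cv2.imwrite("pics/t16.png",cv2.resize(f[150:310,240:450],(788,600),interpolation=cv2.INTER_CUBIC))
from wp import *
for th in (-.06,0,.06,.12):
  for n,o in(('top',[239.63,149.63]),('scene',None)):
    q=proj(n,R2W(p,[bar(th,-45,13),bar(th,45,13)]))
    print(th,n,((q-o)*3.75).round().tolist() if o else ((q-[180,180])*3.333).round().tolist())
E
```

```text
25.0333 [ 0.4517 -0.1099  0.2599] [1.800e+02 1.000e-01 1.774e+02] [  10.7   -1.1  -21.6    0.   -69.4 -103.3] [0.3 0.3 0.5] [ 0.02 -0.24 -0.02]
-0.06 top [[452.0, 239.0], [476.0, 149.0]]
-0.06 scene [[361.0, 205.0], [391.0, 318.0]]
0 top [[456.0, 240.0], [473.0, 148.0]]
0 scene [[357.0, 206.0], [394.0, 317.0]]
0.06 top [[460.0, 241.0], [469.0, 147.0]]
0.06 scene [[354.0, 207.0], [398.0, 316.0]]
0.12 top [[464.0, 241.0], [465.0, 147.0]]
0.12 scene [[351.0, 208.0], [401.0, 315.0]]
```

View pics/t16.png

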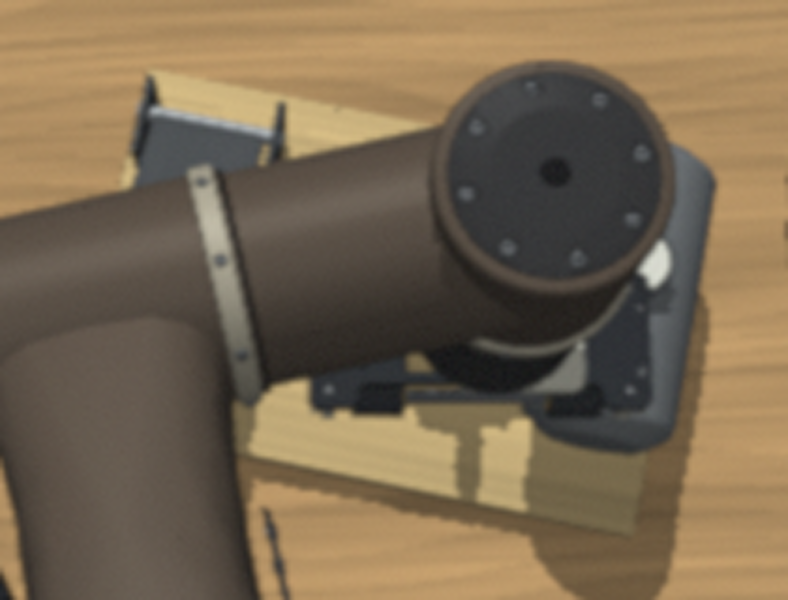

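View pics/s16.png

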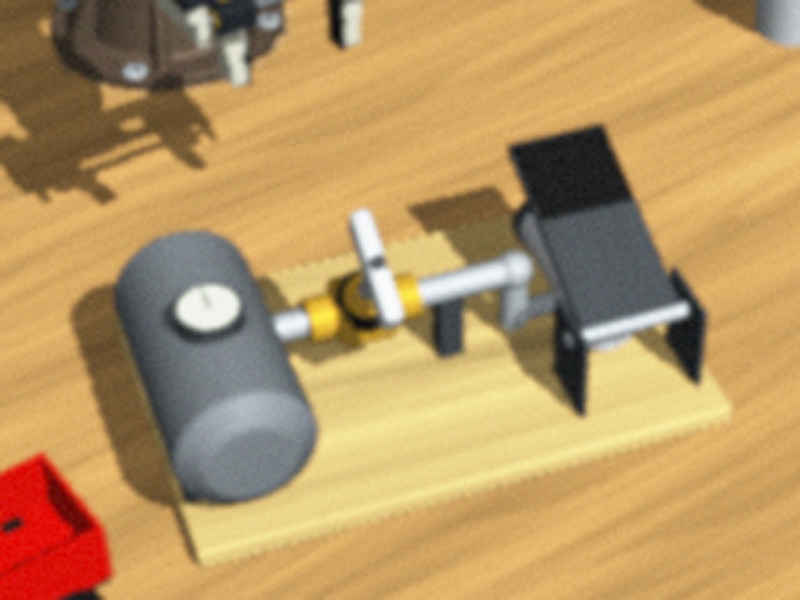

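View pics/tf.png

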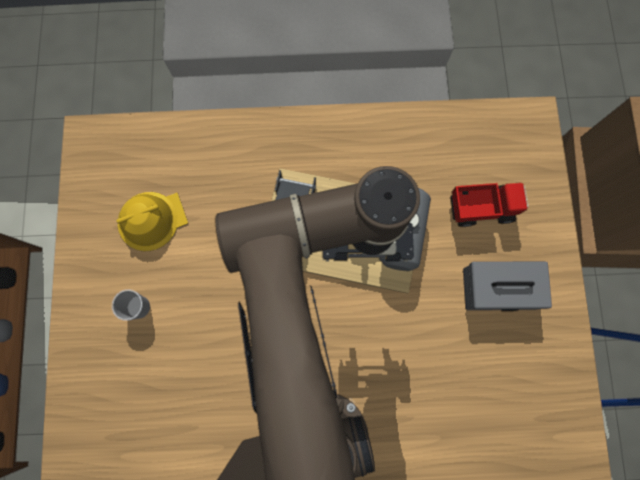

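Handle measures about −0.03 rad (closed, within picture accuracy). The pedal is up, the bystanders are unmoved and the hand is clear.

```bash
python3 -c "
from plant import *
print(close_job())"
```

```text
the job is handed in; nothing more can be done
None
```

The job is done and handed in at about 25 s of the 67 s allowed; the hand-in gave no verdict, so these are my own checks.

- **Opening:** I turned the handle with the fingers astride one arm of the bar, until the stop was felt: force rose steeply to 34 N. After release, the top view put the bar in line with the pipe, at or just past 1.571 rad.
- **Pedal:** I pressed it slowly to its stop, reached at fingertip height 90 mm. I held about 24 N there for over 1.7 s, then let it up; it looked fully up before I touched the valve again.
- **Closing:** I turned the handle back against the other stop, to about 35 N, and released it. The last picture puts it at about −0.03 rad, which is closed within the accuracy of the picture.
- **Final state:** The pedal is up, the truck, hat, tool box and cup look unmoved in the top view, and the gripper is clear with no force on it.

**Mismatches:** While locating the rig, the dial came out about 9 px and the pedal's free end about 3 px from where I had assumed them. I left both out of the fit. The handle also started partly turned, at about 0.33 rad, rather than closed.

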